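Close up the reference filter block

TASK

The photometer's reference filter block is to be put away locked: first clear everything left lying on it into the steel tray, then press each filter that is there straight down with the blue pusher until it snaps home, keeping fingers and key off the filters. Then, with the red key, feel gently to and fro for the slot hidden in the lock and turn clockwise until the bolt is fully out at the block's end. Stand key and pusher back in their own holes in the stand, and leave the timer and the wash bottle in front of the racks where they are.

Things in the scene. Friction and masses are not known exactly. Their poses are not given: they have to be found in the camera images.
- filter_block: Fixed aluminium block, 74 (x) x 244 (y) x 50 mm high; origin: centre of its underside, z up. On its middle line (x = 0) are five bores, 32 mm diameter, 40 mm deep: filter bores 0 to 3 at y = +92, +46, 0, -46 mm and the lock at y = -92 mm. Three spring balls in each filter bore's wall hold a filter up until it is pressed past them
- bore_0 (a point): centre of the mouth of filter bore 0 (yellow dot beside it) on the block's top face, 50 mm above the bench; axes as the block's
- bore_1 (a point): the same of filter bore 1 (green dot)
- bore_2 (a point): the same of filter bore 2 (blue dot)
- bore_3 (a point): the same of filter bore 3 (white dot), next to the lock
- lock_mouth (a point): centre of the rim of the lock's dark collar (39 mm outside, bore 27 mm), 60.5 mm above the bench. Inside, 46 mm above the bench, is a dark steel spindle's flat top with a slot 26 x 9 mm, 10.5 mm deep. At the start the slot lies anywhere within 0.4 rad either way of the block's x axis. The spindle turns stiffly (0.06 Nm) and stays where it is left
- keeper (a joint): sliding keeper in the block, m: 0 open, 0.0105 fully locked; moved by the spindle, turned clockwise seen from above, from about 0.45 to 1.05 rad past the block's x axis (stop at 1.15; plus 0.1 rad of key play). A green-banded bolt comes out of the block's +y end as far as it moves, and tongues pass over the filters. A filter not home blocks it
- filter_0: Filter, window amber, in bore 0 (may be absent). Spool-shaped black mount, 30 mm diameter, 16 mm high, glass in its upper face. Origin: centre of its underside, z up. On the spring balls the underside is about 23 mm above the bench (upper face 39); home it is at 10 mm (upper face 26). A press of 10 to 18 N straight down on the upper face snaps it past the balls; it then drops to the bottom
- filter_1: Filter, window green, in bore 1 (may be absent). Spool-shaped black mount, 30 mm diameter, 16 mm high, glass in its upper face. Origin: centre of its underside, z up. On the spring balls the underside is about 23 mm above the bench (upper face 39); home it is at 10 mm (upper face 26). A press of 10 to 18 N straight down on the upper face snaps it past the balls; it then drops to the bottom
- filter_2: Filter, window blue, in bore 2 (may be absent). Spool-shaped black mount, 30 mm diameter, 16 mm high, glass in its upper face. Origin: centre of its underside, z up. On the spring balls the underside is about 23 mm above the bench (upper face 39); home it is at 10 mm (upper face 26). A press of 10 to 18 N straight down on the upper face snaps it past the balls; it then drops to the bottom
- filter_3: Filter, window clear, in bore 3 (may be absent). Spool-shaped black mount, 30 mm diameter, 16 mm high, glass in its upper face. Origin: centre of its underside, z up. On the spring balls the underside is about 23 mm above the bench (upper face 39); home it is at 10 mm (upper face 26). A press of 10 to 18 N straight down on the upper face snaps it past the balls; it then drops to the bottom
- tool_stand: Fixed white stand 66 (x) x 126 (y) x 50 mm high for the two tools, with two holes of 25.5 mm diameter, 44 mm deep, at y = -29 (pusher) and +29 mm (key). Origin at the centre of its underside
- stand_right (a point): mouth of the pusher's hole, centre, on the stand's top face 50 mm above the bench
- stand_left (a point): mouth of the key's hole, centre, on the stand's top face 50 mm above the bench
- pusher: Pusher 97 mm long, 90 g, upright in the stand. Origin: centre of the tip's end face, z up along it. From the tip: rubber foot 22 mm diameter x 10 mm, rod, steel flange 32 mm diameter at 36 to 40 mm, neck, blue square handle 18 x 18 mm from 44 to 94 mm (sides along x and y). In the stand the flange rests on the top face, so the tip is 14 mm above the bench
- key: Key 86 mm long, 80 g, upright in the stand, tip 14 mm above the bench. Origin: centre of the blade's end, z up. From the end: blade 22 (x) x 6 (y) x 10.5 mm; shank 23 mm diameter; brass flange 32 mm diameter at 36 to 40 mm; red bow 34 (x) x 10 (y) mm from 46 to 86 mm. Off line the blade rests on the spindle's top; in line with the slot (within 0.1 rad, either way round) it drops 10 mm
- tray: Fixed shallow steel tray 150 (x) x 200 (y) x 20 mm high, walls 3 mm, origin at the centre of its underside. Everything cleared off the block goes in it; lying over its rim with its middle inside is good enough
- tray_floor (a point): centre of the tray's inner floor, 3 mm above the bench; axes along the tray's
- forceps: Steel forceps, 16 mm wide (x), 144 mm long (y), 9 mm thick, lying across the block's top (may be absent). Origin at the centre of the underside
- pen_blue: Marker pen with a blue cap, 12 (x) x 133 (y) x 13 mm, lying across the block's top (may be absent). Origin at the centre of the underside
- pen_red: Marker pen with a red cap, 12 (x) x 133 (y) x 13 mm, lying across the block's top (may be absent). Origin at the centre of the underside
- timer: White countdown timer 39 x 68 x 62 mm standing on the bench; leave it alone. Origin at the centre of its underside
- bottle: White soft wash bottle, 76 x 63 mm, 156 mm high, standing on the bench; leave it alone. Origin at the centre of its underside

How it is judged:
On the way, in this order (a step that is already met when the one before it is completed fails the run):
1. everything left on the block lies in the tray (x of forceps in the frame of tray_floor between -0.075 and 0.075 m and y of forceps in the frame of tray_floor between -0.1 and 0.1 m and z of each of forceps, pen_blue, pen_red in the frame of tray_floor below 0.03 m and linear speed of each of forceps, pen_blue, pen_red below 0.05 m/s and x of pen_blue in the frame of tray_floor between -0.075 and 0.075 m and y of pen_blue in the frame of tray_floor between -0.1 and 0.1 m and x of pen_red in the frame of tray_floor between -0.075 and 0.075 m and y of pen_red in the frame of tray_floor between -0.1 and 0.1 m), for 0.2 s.
2. every filter is pressed home in its bore (z of each of filter_0, filter_1, filter_2, filter_3 in the frame of filter_block below 0.0125 m and horizontal distance between filter_0 and bore_0 below 0.005 m and angle between each of filter_0, filter_1, filter_2, filter_3's own z axis and vertical below 0.12 rad and horizontal distance between filter_1 and bore_1 below 0.005 m and horizontal distance between filter_2 and bore_2 below 0.005 m and horizontal distance between filter_3 and bore_3 below 0.005 m), for 0.2 s.
3. the keeper is locked with the key (value of joint keeper above 0.0085 m), for 0.2 s.
At the end, for the whole second after the job is handed in: Cleared things at rest, middles inside the tray; each filter within 2.5 mm of its bore's floor, 5 mm of its axis, level; keeper at 8.5 mm or more; pusher and key upright (0.12 rad) in their own holes, 30 mm deep or more, within 8 mm of the centre, at rest (all of step 1 and all of step 2 and value of joint keeper above 0.0085 m and horizontal distance between pusher and stand_right below 0.008 m and z of pusher in the frame of stand_right below -0.03 m and angle between each of pusher, key's own z axis and vertical below 0.12 rad and linear speed of each of pusher, key below 0.03 m/s and horizontal distance between key and stand_left below 0.008 m and z of key in the frame of stand_left below -0.03 m); the robot touches nothing.
It fails at once if the fingers or the key touch a filter (contact force between any of the fingers, key and filter_0 above 0.5 N or contact force between any of the fingers, key and filter_1 above 0.5 N or contact force between any of the fingers, key and filter_2 above 0.5 N or contact force between any of the fingers, key and filter_3 above 0.5 N).
It fails at once if the key is forced against the lock (over 50 N) while feeling for the slot, before the bolt moves (contact force between key and filter_block above 50 N and value of joint keeper below 0.001 m).
It fails at once if the timer or the wash bottle is disturbed (moved over 3 cm) (distance of any of timer, bottle from where it was at the start of the episode above 0.03 m).
Of filter_0, filter_1, filter_2, filter_3 only 2 to 4 are there at a start; the rules pass over those that are not, and their reading is None.
Of forceps, pen_blue, pen_red only 2 to 3 are there at a start; the rules pass over those that are not, and their reading is None.
At some moment in a run one of forceps, pen_blue, pen_red may be knocked a few centimetres aside while the robot is not near it.
It also fails if it takes over 200 s, if anything falls off the work surface, if the arm or the gripper's body presses on something with over 40 N, if the wrist force passes 120 N, or if a joint passes its speed limit or range.

ROBOT

A 6-joint arm with a two-finger parallel gripper is mounted at the origin on a cart in front of the work surface, level with it; the furniture and walls round the work are solid. World frame = base frame: x ahead of the robot, y to its left, z up, the work surface at z = 0. Lengths are in m, angles in rad, forces in N, time in s.
With the tool pointing down it reaches from about 0.325 to 0.775 m from the base axis. Payload 9.3 kg.
Tool frame: the origin (TCP) lies at the very end of the fingers, on their centre line; the grasp point (between the pads) lies 19 mm behind it (robot.grip_point_offset is the distance from the TCP to the grasp point, in m); z points along the fingers, y is the line along which they close (so a half turn about z gives the same grasp; the last joint's range is limited). The gripper opens to 85 mm and grips with 20 to 120 N. Pads are 22 mm wide; open, the fingers measure 114 mm over their backs; the gripper's body (76 mm by 85 mm) begins 54 mm behind the grasp point. The pads swing forward as they close: fully open they stand 13 mm farther back than shut.
Start: joints at [-1.481, 0.259, 0.021, 1.334, 0, 1.418], TCP at [0.132, -0.534, 0.231] pointing down, gripper open.
Joint ranges: [-3.04, 3.04], [-0.91, 1.82], [-1.04, 1.36], [-1.92, 1.95], [-1.52, 1.45], [-3.14, 3.14]. Speed limits (rad/s): [2.22, 2.22, 2.79, 3.14, 3.14, 3.14].

INTERFACE

Orientations are given as [roll, pitch, yaw] about the fixed x, y, z axes, in that order (R = Rz(yaw) Ry(pitch) Rx(roll)).
In Python, from bench import robot gives the robot as it stands.
- The arm moves only by the shell command python3 -m inch 'ROWS' [OPENING] [FORCE]. ROWS is JSON, a list of rows, each a list of 2 entries, a list of its own where there are three numbers: the shift along the tool's x, y, z in cm, then the turn about the tool's z in degrees. A call has 1 to 12 rows; each row is the pose to reach, as a shift and turn from the pose commanded when the call began, along the tool's axes at that moment; what a row does not reach only later rows make up. A row lasts 1/10 s, in which the tool goes at most 50 mm and 8.59 degrees, less where a joint would pass 70% of its speed; a pose out of reach is approached as far as the arm can. A call with a gripper value outside its range is refused whole. OPENING is the gripper's target within -1 to 1 (shut at 1, half-way at 0, fully open at -1), set as the call begins (- or left out, the last holds). The fingers move at their own pace and stop on an object; FORCE is the grip in N (left out, the last holds). Time passes only in rows, so rows that repeat a pose let the fingers close. It gives the time, the measured TCP pose, the force, the opening and the grip force at its end, in the units of the state.
- robot.get_obs(): the state, without advancing time (a new reading comes with each control period).
- robot.get_image(name): name is "side" or "top" or "wrist"; returns (picture, depth): 420x560x3 uint8, red, green, blue; 420x560 float32, m along the optical axis (not along the pixel's ray), 0 where there is no reading.
- robot.camera_model(name): a dict with "vertical_fov" (degrees; the focal length in pixels is half the picture's height over the tangent of half this angle, whatever the lens; pixels are square), "cx", "cy" (the principal point, pixels), "xyz" and "rotation" of the camera in the world. Camera axes: x right, y up, looking along -z (the intrinsics and any distortion apply to the point x, -y, -z); pixel columns grow to the right and rows downward; lengths in m; the calibration is good to about 2 mm. A picture is of the moment at which its call begins: read the wrist's pose just before it. camera_model takes no time and is no camera call; for the wrist camera it gives the pose at the moment of the call.
- robot.close_job(): hands the job in; it is judged then, once.
Trained networks look in the newest picture that a camera, given by its name, has taken for a name from the list of things; names that differ only in an ending like _2 or _b are one class to them, and where a whole thing is asked for, a point or a joint stands for the part that bears it (a point fixed in the world has none). Each returns a list of dicts, best first, with "confidence" (0 to 1); they miss things now and then, are a little off and sometimes report something else, mostly with a low value. They report only what shows in the picture. A call takes as long as a camera call.
- robot.recognise(camera, target): "box" ([centre column, centre row, width, height] in pixels, round what is visible of it).
- robot.silhouettes(camera, target): "region" (420x560 bool, what is visible of it) and "box" ([centre column, centre row, width, height] in pixels, round what is visible of it).
- robot.spot_point(camera, target): "xy" ([column, row] in pixels: a listed point, or the origin of a listed thing).
The state is a dict: "t": time; "joint_pos": joint angles; "joint_vel": joint speeds; "joint_torque": joint torques, N m; "position": TCP position; "tool_rot": TCP orientation; "contact_force": force on the tool from outside, world axes, zero at the start; "wrist_torque": the same for the moment, N m; "opening": finger opening in m; "grip_force": force on a finger pad.
Only numpy, scipy, OpenCV 4.12 (cv2) and the standard library are available. Lean on these libraries where they do the work, as an engineer would, in place of code of your own. Each camera call takes 0.05 s, during which the arm holds its last target. There are 200 camera calls.

## Working session

There is one attempt and no reset: what is moved stays moved. The work goes in short steps, Python scripts to look and compute and a shell command to move; the robot and the scene stay as the last step left them, time stands still between calls to the robot, and variables do not carry over. Pictures are saved under pics/ and viewed, at most 14 in all, crops included, and the job is handed in when it is done.

```bash
mkdir -p pics; ls
cat > h.py <<'E'
import numpy as np,cv2
from bench import robot
from scipy.spatial.transform import Rotation as R
def cam(n):
    m=robot.camera_model(n); f=210/np.tan(np.radians(m['vertical_fov'])/2)
    rot=np.array(m['rotation'],float)
    if rot.shape!=(3,3): rot=R.from_euler('xyz',rot).as_matrix()
    return m,f,rot,np.array(m['xyz'])
def ray(n,uv,c=None):
    m,f,rot,o=c or cam(n)
    d=np.array([(uv[0]-m['cx'])/f,-(uv[1]-m['cy'])/f,-1.]);return o,rot@d
def atz(n,uv,z,c=None):
    o,d=ray(n,uv,c);return o+d*(z-o[2])/d[2]
def cloud(n,dep,c=None):
    m,f,rot,o=c or cam(n)
    v,u=np.mgrid[:420,:560]
    P=np.stack([(u-m['cx'])/f*dep,-(v-m['cy'])/f*dep,-dep],-1)@rot.T+o
    P[dep<=0]=np.nan;return P
def proj(n,p,c=None):
    m,f,rot,o=c or cam(n)
    q=rot.T@(np.array(p)-o);return np.array([m['cx']+f*q[0]/-q[2],m['cy']-f*q[1]/-q[2]])
def save(n,im): cv2.imwrite('pics/'+n,im[:,:,::-1])
E
python3 - <<'E'
from h import *
np.set_printoptions(precision=3,suppress=True)
o=robot.get_obs();print(o)
for n in ('top','side','wrist'):
    print(robot.camera_model(n))
for n in ('top','side'):
    im,d=robot.get_image(n);save(n+'0.png',im)
    if n=='top':
        P=cloud(n,d)
        for t in ['filter_block','tool_stand','tray','forceps','pen_blue','pen_red','timer','bottle','pusher','key']:
            for r in robot.silhouettes(n,t)[:2]:
                q=P[r['region']];print(t,round(r['confidence'],2),np.round(r['box']),np.nanmedian(q,0),np.nanpercentile(q,[2],axis=0),np.nanpercentile(q,[98],axis=0))
E
```

```text
pics
{'t': 0.0, 'joint_pos': array([-1.481,  0.259,  0.021,  1.334, -0.   ,  1.418]), 'joint_vel': array([ 0.   , -0.001,  0.   ,  0.001, -0.001, -0.   ]), 'joint_torque': array([ -0.   , -55.564,  34.452,   0.014,  -0.   ,  -0.   ]), 'position': array([ 0.132, -0.534,  0.231]), 'tool_rot': array([-3.14 , -0.   ,  0.243]), 'contact_force': array([-1.776, -0.048, -0.802]), 'wrist_torque': array([-0.033,  0.024,  0.007]), 'grip_force': 0.0, 'opening': 0.08546578038176042}
{'vertical_fov': 47.1563405100279, 'cx': 269.4277990276672, 'cy': 209.53983176453806, 'xyz': array([0.314, 0.068, 1.333]), 'rotation': array([ 0.148,  0.009, -1.56 ])}
{'vertical_fov': 52.084545412222255, 'cx': 275.9944069778072, 'cy': 209.27439847771825, 'xyz': array([-0.066,  1.157,  0.839]), 'rotation': array([ 1.018,  0.012, -2.654])}
{'vertical_fov': 70.57829948621699, 'cx': 274.4187831904217, 'cy': 209.4435780933221, 'xyz': array([ 0.213, -0.514,  0.373]), 'rotation': array([-0.326,  0.001, -1.328])}
filter_block 0.63 [289. 225.  90.  28.] [0.46  0.029 0.049] [[ 0.425 -0.085  0.002]] [[0.5  0.15 0.06]]
tool_stan
[... 311 characters left out ...]
3 [255. 226.   8.   9.] [0.464 0.125 0.039] [[0.451 0.112 0.035]] [[0.477 0.137 0.045]]
pen_red 0.44 [297. 223.   8.  47.] [0.471 0.008 0.059] [[ 0.41  -0.003  0.003]] [[0.53  0.016 0.065]]
timer 0.78 [107. 247.  28.  17.] [0.402 0.514 0.05 ] [[0.385 0.486 0.007]] [[0.423 0.544 0.065]]
timer 0.64 [288. 227.  92.  28.] [0.457 0.026 0.05 ] [[ 0.426 -0.083  0.021]] [[0.497 0.15  0.06 ]]
bottle 0.63 [407. 177.  30.  32.] [ 0.589 -0.277  0.105] [[ 0.569 -0.308  0.01 ]] [[ 0.619 -0.258  0.156]]
pusher 0.73 [286. 227.  90.  30.] [0.459 0.029 0.049] [[ 0.426 -0.083  0.007]] [[0.499 0.152 0.06 ]]
pusher 0.5 [436. 226.  16.  12.] [ 0.459 -0.352  0.067] [[ 0.446 -0.385  0.046]] [[ 0.479 -0.343  0.112]]
```

Run:
```python
import cv2
a=cv2.imread('pics/top0.png')[150:310,60:480];cv2.imwrite('pics/top0c.png',cv2.resize(a,(798,304),interpolation=cv2.INTER_CUBIC))
```

```text
(no output)
```

View pics/top0c.png

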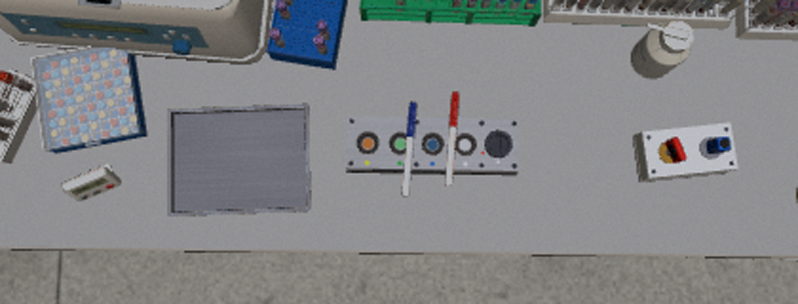

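View pics/side0.png

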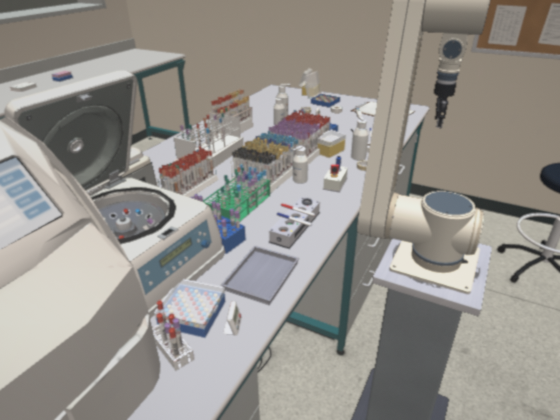

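```bash
cat >> h.py <<'E'
np.set_printoptions(precision=4,suppress=True)
def go(x,y,z,yaw=None):
    o=robot.get_obs();p=np.array(o['position']);r=o['tool_rot'];M=R.from_euler('xyz',r).as_matrix()
    s=M.T@(np.array([x,y,z])-p)*100
    t=0 if yaw is None else -np.degrees((yaw-r[2]+np.pi)%(2*np.pi)-np.pi)
    print('go',np.round(s,2),'turn',round(t,2),'rows',max(np.linalg.norm(s)/5,abs(t)/8.59).round(1))
E
python3 - <<'E'
from h import *
go(.40,.03,.25,0)
E
```

```text
go [ 39.55 -48.29  -1.87] turn 13.91 rows 12.5
```

```bash
python3 -m inch '[[[39.5,-48.3,-1.9],14],[[39.5,-48.3,-1.9],14],[[39.5,-48.3,-1.9],14],[[39.5,-48.3,-1.9],14],[[39.5,-48.3,-1.9],14],[[39.5,-48.3,-1.9],14],[[39.5,-48.3,-1.9],14],[[39.5,-48.3,-1.9],14],[[39.5,-48.3,-1.9],14],[[39.5,-48.3,-1.9],14],[[39.5,-48.3,-1.9],14],[[39.5,-48.3,-1.9],14]]' -1
python3 -m inch '[[[0,0,0],0],[[0,0,0],0],[[0,0,0],0],[[0,0,0],0]]' -1
python3 - <<'E'
from h import *
print(robot.get_obs()['position'],robot.get_obs()['tool_rot'])
im,d=robot.get_image('wrist');save('w1.png',im);np.save('w1d.npy',d)
c=cam('wrist');P=cloud('wrist',d,c)
np.save('w1P.npy',P)
for t in ['bore_0','bore_1','bore_2','bore_3','lock_mouth','filter_0','filter_1','filter_2','filter_3']:
    z={'l':.0605,'b':.05,'f':.023}[t[0]]
    for r in robot.spot_point('wrist',t)[:2]: print(t,round(r['confidence'],2),np.round(r['xy'],1),atz('wrist',r['xy'],z,c))
for t in ['pen_blue','pen_red','filter_block','forceps']:
    for r in robot.silhouettes('wrist',t)[:2]:
        q=P[r['region']];q=q[np.isfinite(q[:,2])];k=q[:,2]>.052 if 'pen' in t or t=='forceps' else (q[:,2]>.046)&(q[:,2]<.053);q=q[k]
        if len(q)<20: continue
        b=cv2.minAreaRect((q[:,:2]*1000).astype(np.float32));print(t,round(r['confidence'],2),np.round(r['box']),b,np.nanpercentile(q,[5,50,95],axis=0)[:,2])
E
```

```text
t: 1.8
position: [0.3895, 0.0102, 0.2501]
tool_rot: [3.141, -0.001, -0.001]
contact_force: [1.6, -1.4, -0.4]
opening: 0.0852
grip_force: 0.0
t: 2.2
position: [0.3889, 0.0068, 0.2496]
tool_rot: [3.141, -0.0, -0.004]
contact_force: [0.8, -1.3, -0.3]
opening: 0.0854
grip_force: 0.0
[0.3889 0.0068 0.2496] [ 3.1414 -0.     -0.0042]
bore_0 0.79 [167.6 115.6] [0.4659 0.1238 0.05  ]
bore_0 0.73 [253.7 114.3] [0.4668 0.0292 0.05  ]
bore_1 0.79 [167.6 115.6] [0.4659 0.1238 0.05  ]
bore_1 0.73 [253.7 114.3] [0.4668 0.0292 0.05  ]
bore_2 0.79 [167.6 115.6] [0.4659 0.1238 0.05  ]
bore_2 0.73 [253.7 114.3] [0.4668 0.0292 0.05  ]
bore_3 0.79 [167.6 115.6] [0.4659 0.1238 0.05  ]
bore_3 0.73 [253.7 114.3] [0.4668 0.0292 0.05  ]
lock_mouth 0.6 [337.8 116.5] [ 0.4643 -0.061   0.0605]
filter_0 0.95 [213.7 115. ] [0.4658 0.0784 0.023 ]
filter_0 0.92 [255.5 114.5] [0.4661 0.0289 0.023 ]
filter_1 0.95 [213.7 115. ] [0.4658 0.0784 0.023 ]
filter_1 0.92 [255.5 114.5] [0.4661 0.0289 0.023 ]
filter_2 0.95 [213.7 115. ] [0.4658 0.0784 0.023 ]
filter_2 0.92 [255.5 114.5] [0.4661 0.0289 0.023 ]
filter_3 0.95 [213.7 115. ] [0.4658 0.0784 0.023 ]
filter_3 0.92 [255.5 114.5] [0.4661 0.0289 0.023 ]
pen_blue 0.68 [222. 120.  14. 130.] ((457.4939880371094, 64.62705993652344), (10.934663772583008, 132.3004150390625), 86.13275146484375) [0.0568 0.0596 0.0623]
pen_red 0.63 [280. 103.  13. 136.] ((472.7050476074219, 5.131341934204102), (11.245965003967285, 132.91549682617188), 85.7453842163086) [0.0569 0.0598 0.0624]
filter_block 0.94 [251. 115. 227.  71.] ((465.7550354003906, 32.05256652832031), (244.29730224609375, 73.6598892211914), 89.72457122802734) [0.0481 0.0495 0.0508]
```

View pics/w1.png

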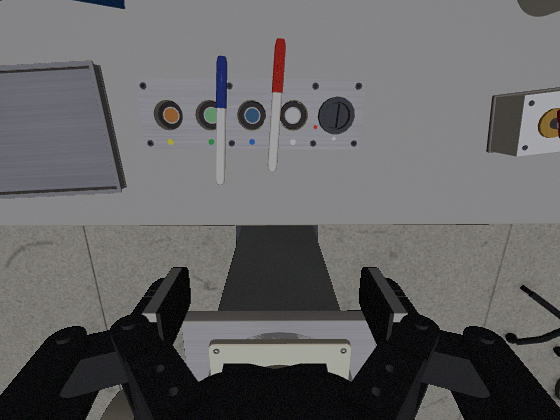

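Run:
```python
from h import *
# grasp point of blue pen: 49mm toward -x along its axis
a=np.radians(-3.9);print(.4575-.049*np.cos(a),.0646-.049*np.sin(a))
go(.4575-.049*np.cos(a),.0646-.049*np.sin(a),.12,a)
P=np.load('w1P.npy')
import cv2
for r in robot.silhouettes('top','tray')[:1]:
    im,d=robot.get_image('top');q=cloud('top',d)[robot.silhouettes('top','tray')[0]['region']]
    print(cv2.minAreaRect((q[:,:2][np.isfinite(q[:,2])&(q[:,2]<.03)&(q[:,2]>-.005)]*1000).astype(np.float32)))
```

```text
0.40861347033705536 0.06793274924259717
go [ 1.94 -5.99 12.95] turn 3.82 rows 2.9
((442.9593811035156, 312.68206787109375), (159.3050994873047, 205.86642456054688), 2.797285795211792)
```

```bash
python3 -m inch '[[[1.9,-6,12.9],3.7],[[1.9,-6,12.9],3.7],[[1.9,-6,12.9],3.7],[[1.9,-6,12.9],3.7],[[1.9,-6,12.9],3.7],[[1.9,-6,12.9],3.7]]' 0 30
python3 - <<'E'
from h import *
print(robot.get_obs()['position'],robot.get_obs()['tool_rot'])
go(.4086,.0679,.038,-.068)
E
```

```text
t: 3.65
position: [0.4088, 0.0607, 0.1223]
tool_rot: [-3.136, -0.002, -0.059]
contact_force: [0.0, -0.0, 0.9]
opening: 0.0425
grip_force: 0.0
[0.4088 0.0607 0.1223] [-3.1364 -0.0024 -0.0591]
go [-0.08 -0.68  8.44] turn 0.51 rows 1.7
```

```bash
python3 -m inch '[[[0,-0.6,4],0.5],[[0,-0.6,8],0.5],[[0,-0.6,8.4],0.5],[[0,-0.6,8.4],0.5],[[0,-0.6,8.4],0.5],[[0,-0.6,8.4],0.5]]' 0 30
python3 - <<'E'
from h import *
go(.4086,.0679,.038,-.068)
E
```

```text
t: 4.25
position: [0.4092, 0.0615, 0.0384]
tool_rot: [-3.132, -0.003, -0.061]
contact_force: [1.0, -0.2, -0.7]
opening: 0.0426
grip_force: 0.0
go [-0.1  -0.64  0.05] turn 0.43 rows 0.1
```

```bash
python3 -m inch '[[[0,-0.6,0],0.4],[[0,-0.6,0],0.4],[[0,-0.6,0],0.4],[[0,-0.6,0],0.4]]' 0 30
python3 - <<'E'
from h import *
print(robot.get_obs()['joint_pos'])
go(.4086,.0679,.038,-.068)
E
```

```text
t: 4.65
position: [0.4079, 0.0624, 0.0368]
tool_rot: [-3.128, 0.0, -0.061]
contact_force: [1.1, -0.3, 0.4]
opening: 0.0429
grip_force: 0.0
[-0.0623  0.1854 -0.6269  0.7585  0.014   3.1406]
go [ 0.04 -0.55 -0.12] turn 0.38 rows 0.1
```

```bash
python3 -m inch '[[[0,0,-5],0],[[0,0,-9],-8],[[0,0,-9],-90],[[0,0,-9],-90],[[0,0,-9],-90],[[0,0,-9],-90],[[0,0,-9],-90],[[0,0,-9],-90],[[0,0,-9],-90],[[0,0,-9],-90],[[0,0,-9],-90],[[0,0,-9],-90]]' 0 30
python3 -m inch '[[[0,0,0],-90],[[0,0,0],-90],[[0,0,0],-90],[[0,0,0],-90],[[0,0,0],-90],[[0,0,0],-90],[[0,0,0],-90],[[0,0,0],-90],[[0,0,0],-90],[[0,0,0],-90],[[0,0,0],-90],[[0,0,0],-90]]' 0 30
python3 - <<'E'
from h import *
go(.4086,.0679,.038,3.074)
E
```

```text
t: 5.85
position: [0.4077, 0.0612, 0.1266]
tool_rot: [-3.141, -0.014, 1.515]
contact_force: [-0.2, 0.5, -1.4]
opening: 0.043
grip_force: 0.0
t: 7.05
position: [0.4077, 0.0612, 0.1266]
tool_rot: [3.128, -0.0, 3.081]
contact_force: [-0.2, 0.2, 0.1]
opening: 0.0429
grip_force: 0.0
go [-0.05  0.55  8.86] turn 0.41 rows 1.8
```

```bash
python3 -m inch '[[[0,0.5,4],0.4],[[0,0.5,8],0.4],[[0,0.5,8.9],0.4],[[0,0.5,8.9],0.4],[[0,0.5,8.9],0.4]]' 0 30
python3 -m inch '[[[0,0,0],0],[[0,0,0],0],[[0,0,0],0],[[0,0,0],0],[[0,0,0],0]]' 1 30
python3 -m inch '[[[0,0,-4],0],[[0,0,-6],0],[[0,0,-6],0],[[0,0,-6],0]]'
python3 - <<'E'
from h import *
go(.443-.049,.29,.10,3.074)
im,d=robot.get_image('wrist');save('w2.png',im)
E
```

```text
t: 7.55
position: [0.409, 0.0673, 0.0389]
tool_rot: [3.128, 0.001, 3.072]
contact_force: [0.3, 0.1, 0.8]
opening: 0.0428
grip_force: 0.0
t: 8.05
position: [0.4089, 0.0673, 0.0386]
tool_rot: [3.128, 0.002, 3.073]
contact_force: [-0.9, 0.2, 8.3]
opening: 0.0108
grip_force: 33.9
t: 8.45
position: [0.4082, 0.0666, 0.0979]
tool_rot: [3.128, 0.001, 3.073]
contact_force: [-0.9, 0.2, -1.2]
opening: 0.0108
grip_force: 32.8
go [ 2.95 22.19  0.1 ] turn -0.05 rows 4.5
```

View pics/w2.png

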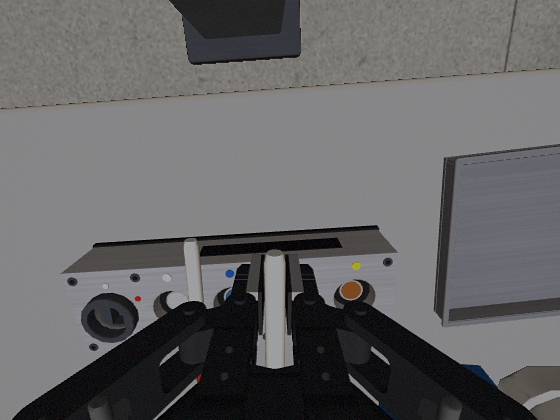

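```bash
python3 -m inch '[[[3,22.2,0],0],[[3,22.2,0],0],[[3,22.2,0],0],[[3,22.2,0],0],[[3,22.2,0],0],[[3,22.2,0],0],[[3,22.2,4],0],[[3,22.2,8],0],[[3,22.2,8.6],0],[[3,22.2,8.6],0],[[3,22.2,8.6],0]]'
python3 - <<'E'
from h import *
print(robot.get_obs()['tool_rot'])
go(.443-.049,.29,.012,3.074)
E
```

```text
t: 9.6
position: [0.3942, 0.2912, 0.016]
tool_rot: [3.127, 0.001, 3.073]
contact_force: [0.2, -0.1, -0.5]
opening: 0.0109
grip_force: 32.9
[3.1272 0.0006 3.0727]
go [ 0.01 -0.12  0.39] turn -0.08 rows 0.1
```

```bash
python3 -m inch '[[[0,0,0],0],[[0,0,0],0],[[0,0,0],0],[[0,0,-5],0],[[0,0,-10],0],[[0,0,-11],0],[[0,0,-11],0],[[0,0,-11],0]]' 0
python3 - <<'E'
from h import *
im,d=robot.get_image('top')
P=cloud('top',d)
for t in ['pen_blue','pen_red']:
    for r in robot.silhouettes('top',t)[:2]:
        q=P[r['region']];q=q[np.isfinite(q[:,2])];print(t,round(r['confidence'],2),cv2.minAreaRect((q[:,:2]*1000).astype(np.float32)),np.percentile(q,[5,50,95],axis=0)[:,2])
go(.5206,.0015,.15,3.067)
E
```

```text
t: 10.4
position: [0.3929, 0.2895, 0.1242]
tool_rot: [3.128, -0.001, 3.073]
contact_force: [0.5, -0.1, -0.3]
opening: 0.0429
grip_force: 0.0
pen_blue 0.71 ((439.57501220703125, 288.6497802734375), (12.706393241882324, 124.40684509277344), 86.63633728027344) [0.0068 0.0133 0.0186]
pen_blue 0.55 ((462.4422302246094, 34.04841613769531), (84.27201080322266, 242.7919464111328), 1.8301572799682617) [0.0185 0.0492 0.0558]
pen_red 0.71 ((537.790283203125, 16.350906372070312), (108.9077377319336, 12.427739143371582), 2.828808546066284) [0.0015 0.0382 0.0659]
go [-14.73 -27.81  -3.06] turn 0.36 rows 6.3
```

Run:
```python
from h import *
go(.56,.03,.22,3.1416)
im=cv2.imread('pics/top0.png')
im,_=robot.get_image('top');a=im[150:310,60:480];save('top1.png',cv2.resize(a,(798,304),interpolation=cv2.INTER_CUBIC))
```

```text
go [-18.45 -24.61 -10.03] turn -3.92 rows 6.5
```

View pics/top1.png

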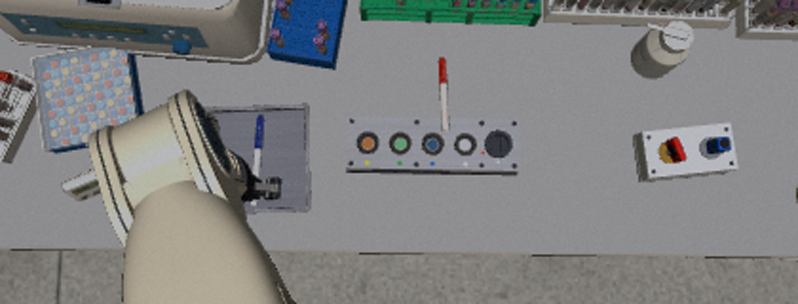

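```bash
python3 -m inch '[[[0,-5,-5],-4],[[0,-10,-10],-4],[[0,-15,-11],-4],[[0,-20,-11],-4],[[-6,-24.6,-11],-4],[[-12,-24.6,-11],-4],[[-19,-24.6,-11],-4],[[-21,-24.6,-11],-4],[[-21,-24.6,-11],-4],[[-21,-24.6,-11],-4],[[-21,-24.6,-11],-4]]' 0
python3 - <<'E'
from h import *
print(robot.get_obs()['tool_rot'])
im,d=robot.get_image('wrist');save('w3.png',im)
c=cam('wrist');P=cloud('wrist',d,c)
for r in robot.silhouettes('wrist','pen_red')[:2]:
    q=P[r['region']];q=q[np.isfinite(q[:,2])];print(round(r['confidence'],2),np.round(r['box']),cv2.minAreaRect((q[:,:2]*1000).astype(np.float32)))
    m=q.mean(0);u=np.linalg.svd(q-m)[2][0] if len(q)<3000 else np.linalg.eigh(np.cov(q.T))[1][:,-1]
    s=(q-m)@u;print(m,u,m+u*s.min(),m+u*s.max())
E
```

```text
t: 11.7
position: [0.5861, 0.0283, 0.2293]
tool_rot: [3.127, -0.003, -3.141]
contact_force: [-0.5, 0.0, 0.0]
opening: 0.0427
grip_force: 0.0
[ 3.1272 -0.0027 -3.1405]
0.67 [264. 135.  14. 107.] ((538.1085205078125, 15.634732246398926), (118.21044158935547, 13.972522735595703), 1.990059494972229)
[0.5304 0.017  0.0456] [ 0.8783  0.0229 -0.4776] [0.4814 0.0157 0.0722] [0.5966 0.0187 0.0095]
```

View pics/w3.png

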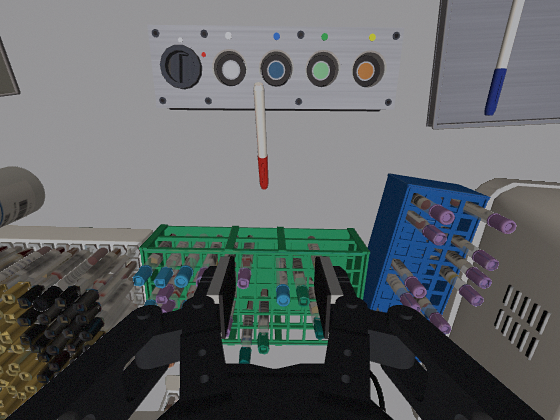

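Run:
```python
from h import *
_,d=robot.get_image('wrist');P=cloud('wrist',d)
k=(P[...,2]>.04)&(P[...,2]<.2)&(P[...,0]>.515)&(np.abs(P[...,1])<.09)
q=P[k]
for lo in (.04,.07,.09,.11): 
    s=q[(q[:,2]>lo)&(np.abs(q[:,0]-.586)<.2)]; print(lo,np.percentile(s[:,0],[0,1,5]) if len(s) else None)
go(.54,.0165,.09,-3.1416+.025)
```

```text
0.04 [0.515  0.525  0.6523]
0.07 [0.651  0.6521 0.6551]
0.09 [0.6583 0.6591 0.6602]
0.11 [0.6583 0.6594 0.661 ]
go [ 4.51 -1.43 14.11] turn -1.32 rows 3.0
```

```bash
python3 -m inch '[[[4.5,-1.4,5],-1.3],[[4.5,-1.4,10],-1.3],[[4.5,-1.4,14],-1.3],[[4.5,-1.4,14],-1.3],[[4.5,-1.5,17],-1.3],[[4.5,-1.5,21],-1.3],[[4.5,-1.5,21],-1.3],[[4.5,-1.5,21],-1.3],[[4.5,-1.5,21],-1.3]]' 0
python3 - <<'E'
from h import *
go(.54,.0165,.018,-3.1416+.025)
E
python3 -m inch '[[[0,0,0],0],[[0,0,0],0],[[0,0,0],0],[[0,0,0],0],[[0,0,0],0]]' 1 30
python3 -m inch '[[[0,0,-4],0],[[0,0,-8],0],[[0,0,-10],0],[[0,0,-10],0],[[0,0,-10],0]]'
python3 - <<'E'
from h import *
go(.443,.345,.12,-3.1416+.025)
E
```

```text
t: 12.75
position: [0.5427, 0.0163, 0.0238]
tool_rot: [3.128, 0.005, -3.117]
contact_force: [1.2, -0.2, -0.2]
opening: 0.0425
grip_force: 0.0
go [0.28 0.02 0.58] turn -0.03 rows 0.1
t: 13.25
position: [0.5418, 0.0162, 0.0221]
tool_rot: [3.128, 0.003, -3.117]
contact_force: [-1.1, 0.5, 7.8]
opening: 0.0112
grip_force: 33.5
t: 13.75
position: [0.541, 0.015, 0.1211]
tool_rot: [3.128, 0.002, -3.117]
contact_force: [-0.1, 0.3, -0.3]
opening: 0.0109
grip_force: 32.5
go [ 9.   33.23  0.56] turn -0.05 rows 6.9
```

```bash
python3 -m inch '[[[5,0,0],0],[[9,4,0],0],[[9,9,0],0],[[9,14,0],0],[[9,19,0],0],[[9,24,0],0],[[9,29,0],0],[[9,33.2,0],0],[[9,33.2,0],0],[[9,33.2,4.5],0],[[9,33.2,8.5],0],[[9,33.2,8.8],0]]'
python3 -m inch '[[[0,0,0],0],[[0,0,0],0],[[0,0,0],0],[[0,0,0],0],[[0,0,0],0],[[0,0,-4],0],[[0,0,-9],0],[[0,0,-13],0],[[0,0,-13],0]]' 0
python3 - <<'E'
from h import *
im,d=robot.get_image('top')
P=cloud('top',d)
for t in ['pen_blue','pen_red']:
    for r in robot.silhouettes('top',t)[:2]:
        q=P[r['region']];q=q[np.isfinite(q[:,2])];print(t,round(r['confidence'],2),cv2.minAreaRect((q[:,:2]*1000).astype(np.float32)),np.percentile(q,[5,50,95],axis=0)[:,2])
im2,d=robot.get_image('wrist');save('w4.png',im2)
for t in ('pen_blue','pen_red'):print([(round(r['confidence'],2),np.round(r['box'])) for r in robot.silhouettes('wrist',t)])
go(.44,-.10,.26,np.pi)
E
```

```text
t: 14.95
position: [0.4397, 0.3436, 0.0323]
tool_rot: [3.132, -0.008, -3.117]
contact_force: [-0.1, -1.0, -1.0]
opening: 0.0109
grip_force: 32.5
t: 15.85
position: [0.4451, 0.3452, 0.1739]
tool_rot: [3.123, 0.01, -3.117]
contact_force: [0.8, -0.4, -0.7]
opening: 0.0431
grip_force: 0.0
pen_blue 0.76 ((439.2860107421875, 289.01361083984375), (15.479501724243164, 124.07914733886719), 88.14131927490234) [0.0041 0.0126 0.0184]
pen_red 0.18 ((462.5116882324219, 35.09349060058594), (243.96754455566406, 76.13958740234375), 89.3320083618164) [0.0255 0.0495 0.0552]
[(0.69, array([218., 188.,  13., 125.]))]
[(0.87, array([277., 181.,   7., 125.]))]
go [  1.33 -44.23  -9.93] turn 1.39 rows 9.1
```

View pics/w4.png

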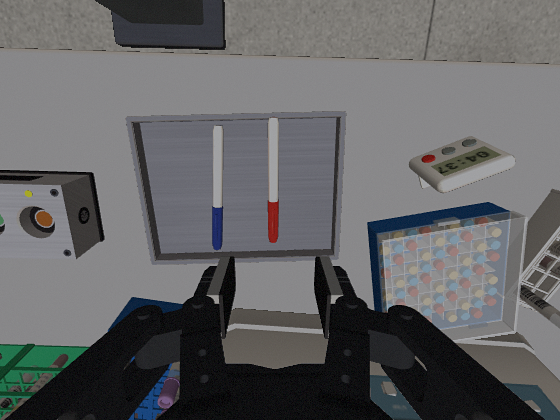

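```bash
python3 -m inch '[[[0,-5,-9],1.4],[[0,-10,-10],1.4],[[0,-15,-10],1.4],[[0,-20,-10],1.4],[[0,-25,-10],1.4],[[0,-30,-10],1.4],[[0,-35,-10],1.4],[[0,-40,-10],1.4],[[0,-45,-10],1.4],[[0,-50,-10],1.4],[[-2,-55,-10],1.4],[[-4,-60,-10],1.4]]'
python3 -m inch '[[[-2,-7,0],0],[[-2,-7,0],0],[[-2,-7,0],0],[[-2,-7,0],0],[[-2,-7,0],0]]'
python3 - <<'E'
from h import *
o=robot.get_obs();print(o['position'],o['tool_rot'],o['joint_pos'])
im,d=robot.get_image('wrist');save('w5.png',im);c=cam('wrist');P=cloud('wrist',d,c)
for t in ['tool_stand','pusher','key']:
    for r in robot.silhouettes('wrist',t)[:2]:
        q=P[r['region']];q=q[np.isfinite(q[:,2])]
        print(t,round(r['confidence'],2),np.round(r['box']))
        for lo,hi in ((.045,.052),(.08,.0965),(.09,.116)):
            s=q[(q[:,2]>lo)&(q[:,2]<hi)]
            if len(s)>20: print(lo,len(s),cv2.minAreaRect((s[:,:2]*1000).astype(np.float32)),np.median(s[:,2]))
for t,z in (('stand_right',.05),('stand_left',.05),('pusher',.014),('key',.014)):
    for r in robot.spot_point('wrist',t)[:2]: print(t,round(r['confidence'],2),np.round(r['xy'],1),atz('wrist',r['xy'],z,c))
E
```

```text
t: 17.35
position: [0.4823, -0.2166, 0.2592]
tool_rot: [3.127, -0.0, 3.14]
contact_force: [2.1, 0.8, 1.1]
opening: 0.0424
grip_force: 0.0
t: 17.85
position: [0.5026, -0.2834, 0.2586]
tool_rot: [3.127, 0.0, -3.141]
contact_force: [0.1, -0.4, 0.1]
opening: 0.0423
grip_force: 0.0
[ 0.5026 -0.2834  0.2586] [ 3.1268  0.     -3.1411] [-0.6648  0.3053  0.1561  1.4307  0.0116 -0.6653]
tool_stand 0.58 [232. 144. 111.  70.]
0.045 4786 ((460.1557922363281, -329.3270568847656), (66.16532897949219, 126.34351348876953), 6.704412937164307) 0.04993520736845378
0.09 27 ((469.44677734375, -330.801025390625), (77.5770034790039, 17.526111602783203), 80.29414367675781) 0.10021655941208868
pusher 0.75 [204. 150.  35.  30.]
0.08 82 ((458.9074401855469, -353.9519348144531), (25.201589584350586, 13.202434539794922), 49.40950393676758) 0.08806620476465388
0.09 407 ((463.40911865234375, -357.6312561035156), (18.825077056884766, 18.32606315612793), 7.004055976867676) 0.10771455789593548
key 0.97 [257. 143.  26.  34.]
0.08 48 ((454.24261474609375, -301.04632568359375), (28.687253952026367, 10.085677146911621), 21.280967712402344) 0.08989655760743206
0.09 324 ((456.0797424316406, -300.58673095703125), (32.44745635986328, 10.538705825805664), 20.905319213867188) 0.09902592985977568
stand_right 0.83 [210.2 145.1] [ 0.4607 -0.3547  0.05  ]
stand_left 0.65 [256.5 140.3] [ 0.4553 -0.3009  0.05  ]
pusher 0.93 [212.5 144.4] [ 0.4639 -0.3588  0.014 ]
key 0.74 [258.9 139.2] [ 0.4575 -0.2994  0.014 ]
key 0.55 [206.8 146.3] [ 0.4663 -0.3663  0.014 ]
```

View pics/w5.png

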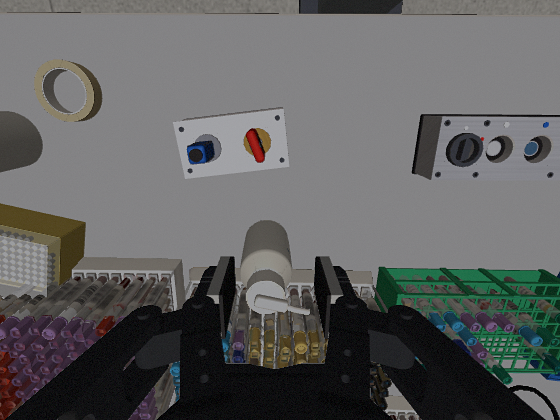

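Run:
```python
from h import *
go(.4635,-.3578,.17,-np.pi+.12)
```

```text
go [ 3.95 -7.49  8.81] turn -6.86 rows 2.4
```

```bash
python3 -m inch '[[[4,-7.5,0],-6.9],[[4,-7.5,0],-6.9],[[4,-7.5,4],-6.9],[[4,-7.5,8.8],-6.9],[[4,-7.5,8.8],-6.9],[[4,-7.5,8.8],-6.9],[[4,-7.5,8.8],-6.9]]' 0
python3 - <<'E'
from h import *
go(.4635,-.3578,.066,-np.pi+.12)
E
```

```text
t: 18.95
position: [0.464, -0.359, 0.1726]
tool_rot: [3.131, 0.005, -3.021]
contact_force: [0.4, 0.2, -0.2]
opening: 0.0427
grip_force: 0.0
go [ 0.09  0.01 10.66] turn 0.04 rows 2.1
```

```bash
python3 -m inch '[[[0,0,4],0],[[0,0,8],0],[[0,0,10.6],0],[[0,0,10.6],0],[[0,0,10.6],0],[[0,0,10.6],0]]' 0
python3 -m inch '[[[0,0,0],0],[[0,0,0],0],[[0,0,0],0],[[0,0,0],0],[[0,0,0],0],[[0,0,0],0]]' 1 60
python3 -m inch '[[[0,0,-2],0],[[0,0,-5],0],[[0,0,-8],0],[[0,0,-9],0],[[0,0,-9],0],[[0,0,-9],0]]'
python3 - <<'E'
from h import *
o=robot.get_obs();print(o['tool_rot'])
im,d=robot.get_image('side');save('s2.png',im[120:240,200:400])
go(.4657,.124,.155,np.pi)
E
```

```text
t: 19.55
position: [0.4643, -0.3579, 0.0665]
tool_rot: [3.131, 0.005, -3.021]
contact_force: [-0.4, 0.1, -0.2]
opening: 0.0427
grip_force: 0.0
t: 20.15
position: [0.4635, -0.3571, 0.0653]
tool_rot: [3.129, 0.004, -3.021]
contact_force: [-0.3, 2.7, 6.8]
opening: 0.0174
grip_force: 58.2
t: 20.75
position: [0.4626, -0.3577, 0.1528]
tool_rot: [3.127, 0.002, -3.021]
contact_force: [0.2, 0.6, -1.8]
opening: 0.0173
grip_force: 59.4
[ 3.1269  0.0017 -3.0215]
go [-6.09 47.76  0.48] turn 6.88 rows 9.6
```

```bash
python3 -m inch '[[[0,0,-3],0],[[0,5,-3.5],6.9],[[-1,10,-3.5],6.9],[[-2,15,-3.5],6.9],[[-3,20,-3.5],6.9],[[-4,25,-3.5],6.9],[[-4.2,30,-3.5],6.9],[[-4.2,33,-3.5],6.9],[[-4.2,34,-3.5],6.9],[[-4.2,34,-3.5],6.9],[[-4.2,34,-3.5],6.9],[[-4.2,34,-3.5],6.9]]'
python3 - <<'E'
from h import *
o=robot.get_obs();print(o['tool_rot'])
im,d=robot.get_image('wrist');save('w6.png',im);c=cam('wrist');P=cloud('wrist',d,c)
for t,z in (('bore_0',.05),('filter_0',.023),('lock_mouth',.0605),('pusher',.13)):
    for r in robot.spot_point('wrist',t)[:4]: print(t,round(r['confidence'],2),np.round(r['xy'],1),atz('wrist',r['xy'],z,c))
for r in robot.silhouettes('wrist','filter_block')[:1]:
    q=P[r['region']];q=q[(q[:,2]>.046)&(q[:,2]<.053)];print(cv2.minAreaRect((q[:,:2]*1000).astype(np.float32)))
go(.4657,-.014,.12,np.pi)
E
```

```text
t: 22.0
position: [0.464, -0.0171, 0.1931]
tool_rot: [3.128, 0.0, 3.14]
contact_force: [0.3, 0.0, -0.9]
opening: 0.0172
grip_force: 59.4
[3.1276 0.     3.1399]
bore_0 0.95 [275.3 197.9] [ 0.4666 -0.0141  0.05  ]
bore_0 0.77 [324.7 195.5] [0.4644 0.0354 0.05  ]
bore_0 0.63 [368.  195.4] [0.4645 0.079  0.05  ]
bore_0 0.58 [412.5 197.6] [0.4671 0.1243 0.05  ]
filter_0 0.9 [400.2 186.7] [0.4627 0.1225 0.023 ]
filter_0 0.85 [276.2 191.6] [ 0.4674 -0.0126  0.023 ]
filter_0 0.66 [316.5 190.5] [0.4664 0.0313 0.023 ]
filter_0 0.58 [357.7 189.3] [0.4653 0.0763 0.023 ]
lock_mouth 0.87 [227.9 199. ] [ 0.4643 -0.0599  0.0605]
pusher 0.76 [275.3 229.3] [ 0.4673 -0.0153  0.13  ]
((466.0992736816406, 32.48561096191406), (244.43531799316406, 74.89437866210938), 89.56856536865234)
go [-0.17  0.15  7.35] turn -0.07 rows 1.5
```

View pics/w6.png

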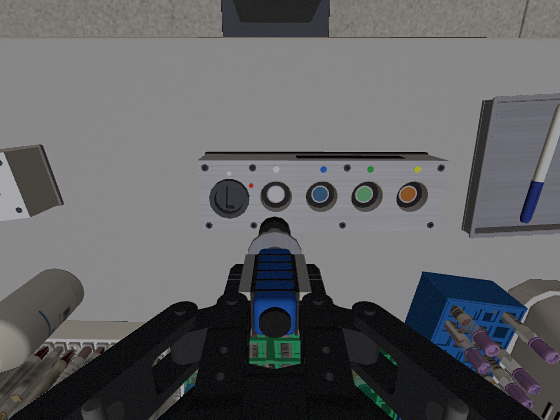

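```bash
python3 -m inch '[[[-0.2,0.2,4],0],[[-0.2,0.2,7.3],0],[[-0.2,0.2,7.3],0],[[-0.2,0.2,9.5],0],[[-0.2,0.2,9.8],0],[[-0.2,0.2,9.8],0],[[-0.2,0.2,9.8],0]]'
python3 - <<'E'
from h import *
go(.466,-.014,.0905)
E
```

```text
t: 23.0
position: [0.4666, -0.0128, 0.097]
tool_rot: [3.128, 0.002, 3.141]
contact_force: [0.6, 0.2, 0.2]
opening: 0.0174
grip_force: 59.4
go [ 0.06 -0.13  0.65] turn 0 rows 0.1
```

```bash
python3 -m inch '[[[0,-0.1,0.4],0],[[0,-0.1,0.6],0],[[0,-0.1,0.8],0],[[0,-0.1,0.9],0],[[0,-0.1,1],0],[[0,-0.1,1],0],[[0,-0.1,1],0]]'
python3 -m inch '[[[0,0,0.1],0],[[0,0,0.2],0],[[0,0,0.2],0]]'
```

```text
t: 23.7
position: [0.4655, -0.0133, 0.0853]
tool_rot: [3.127, -0.0, 3.141]
contact_force: [0.2, -0.0, -1.3]
opening: 0.0173
grip_force: 59.6
t: 24.0
position: [0.4658, -0.0133, 0.0834]
tool_rot: [3.127, 0.0, 3.141]
contact_force: [-0.7, -0.4, -0.2]
opening: 0.0171
grip_force: 59.6
```

```bash
python3 -m inch '[[[0,0,0.1],0],[[0,0,0.2],0],[[0,0,0.3],0],[[0,0,0.3],0]]'
python3 -m inch '[[[0,0,0.1],0],[[0,0,0.2],0],[[0,0,0.3],0],[[0,0,0.3],0]]'
```

```text
t: 24.4
position: [0.4658, -0.0133, 0.0803]
tool_rot: [3.127, 0.0, 3.141]
contact_force: [-0.1, 0.8, -0.9]
opening: 0.0171
grip_force: 59.6
t: 24.8
position: [0.4659, -0.0133, 0.0776]
tool_rot: [3.128, 0.001, 3.141]
contact_force: [0.4, 0.1, -0.4]
opening: 0.0172
grip_force: 59.6
```

```bash
python3 -m inch '[[[0,0,0.1],0],[[0,0,0.2],0],[[0,0,0.2],0]]'
python3 -m inch '[[[0,0,0.1],0],[[0,0,0.2],0],[[0,0,0.2],0]]'
```

```text
t: 25.1
position: [0.4662, -0.0133, 0.0773]
tool_rot: [3.128, 0.003, 3.141]
contact_force: [-6.1, 1.4, 21.6]
opening: 0.017
grip_force: 62.6
t: 25.4
position: [0.4675, -0.0135, 0.0769]
tool_rot: [3.129, 0.006, 3.141]
contact_force: [-8.2, 0.6, 38.2]
opening: 0.0174
grip_force: 65.0
```

```bash
python3 -m inch '[[[0,0,-2.5],0],[[0,0,-4],0],[[0,2.5,-4],0],[[0,4.5,-4],0],[[0,4.5,-4],0],[[0,4.5,-4],0],[[0,4.5,-3],0],[[0,4.5,-2.2],0],[[0,4.5,-2.2],0]]'
python3 -m inch '[[[0,0,0.2],0],[[0,0,0.4],0],[[0,0,0.6],0]]'
python3 -m inch '[[[0,0,0.2],0],[[0,0,0.4],0],[[0,0,0.6],0],[[0,0,0.8],0],[[0,0,1],0],[[0,0,1.2],0],[[0,0,1.2],0],[[0,0,1.2],0]]'
```

```text
t: 26.3
position: [0.465, 0.031, 0.0947]
tool_rot: [3.127, -0.002, 3.14]
contact_force: [-0.4, -0.1, 0.0]
opening: 0.0176
grip_force: 59.4
t: 26.6
position: [0.466, 0.0314, 0.0902]
tool_rot: [3.128, 0.001, 3.141]
contact_force: [-0.5, 0.2, 0.5]
opening: 0.0171
grip_force: 59.4
t: 27.4
position: [0.4657, 0.0317, 0.078]
tool_rot: [3.127, 0.0, 3.141]
contact_force: [-0.2, -0.2, -0.6]
opening: 0.0173
grip_force: 59.6
```

```bash
python3 -m inch '[[[0,0,0.1],0],[[0,0,0.2],0],[[0,0,0.3],0],[[0,0,0.3],0]]'
python3 -m inch '[[[0,0,-2.5],0],[[0,0,-4],0],[[0,2.5,-4],0],[[0,4.6,-4],0],[[0,4.6,-4],0],[[0,4.6,-4],0],[[0,4.6,-3],0],[[0,4.6,-2],0],[[0,4.6,-1.6],0],[[0,4.6,-1.6],0]]'
python3 -m inch '[[[0,0,0.2],0],[[0,0,0.4],0],[[0,0,0.6],0],[[0,0,0.8],0],[[0,0,1],0],[[0,0,1.2],0],[[0,0,1.2],0]]'
python3 -m inch '[[[0,0,0.2],0],[[0,0,0.4],0],[[0,0,0.4],0]]'
```

```text
t: 27.8
position: [0.4663, 0.0317, 0.077]
tool_rot: [3.128, 0.003, 3.141]
contact_force: [-6.9, -0.4, 23.1]
opening: 0.0172
grip_force: 62.9
t: 28.8
position: [0.4653, 0.0772, 0.0908]
tool_rot: [3.128, -0.001, 3.141]
contact_force: [-0.6, -0.2, -0.8]
opening: 0.0174
grip_force: 59.4
t: 29.5
position: [0.4655, 0.0777, 0.0794]
tool_rot: [3.127, -0.0, 3.141]
contact_force: [0.4, -0.0, -1.2]
opening: 0.0175
grip_force: 59.6
t: 29.8
position: [0.4661, 0.0778, 0.0771]
tool_rot: [3.128, 0.002, 3.141]
contact_force: [-4.1, -0.6, 17.3]
opening: 0.0171
grip_force: 62.1
```

Filter 2 and 1 are home (same floor height). Now filter 0.

```bash
python3 -m inch '[[[0,0,-2.5],0],[[0,0,-4],0],[[0,2.5,-4],0],[[0,4.6,-4],0],[[0,4.6,-4],0],[[0,4.6,-4],0],[[0,4.6,-3],0],[[0,4.6,-2],0],[[0,4.6,-1.6],0],[[0,4.6,-1.6],0]]'
python3 -m inch '[[[0,0,0.2],0],[[0,0,0.4],0],[[0,0,0.6],0],[[0,0,0.8],0],[[0,0,1],0],[[0,0,1.2],0],[[0,0,1.2],0]]'
python3 -m inch '[[[0,0,0.2],0],[[0,0,0.4],0],[[0,0,0.4],0]]'
python3 -m inch '[[[0,0,-2.5],0],[[0,0,-5],0],[[0,0,-10],0],[[0,0,-12],0],[[0,0,-12],0],[[0,0,-12],0]]'
python3 - <<'E'
from h import *
im,d=robot.get_image('wrist');save('w7.png',im);P=cloud('wrist',d)
# depth at filter centres
for y in (.124,.078,.032,-.014):
    k=(np.hypot(P[...,0]-.466,P[...,1]-y)<.006)&(P[...,2]<.06);print(y,k.sum(),np.percentile(P[k][:,2],[10,50,90]) if k.sum() else '')
go(.4635,-.3578,.17,-np.pi+.117)
E
```

```text
t: 30.8
position: [0.4653, 0.1231, 0.0914]
tool_rot: [3.128, -0.001, 3.141]
contact_force: [-0.2, 0.4, -0.7]
opening: 0.0173
grip_force: 59.4
t: 31.5
position: [0.4655, 0.1237, 0.0801]
tool_rot: [3.128, -0.0, 3.141]
contact_force: [-0.3, -0.2, -0.9]
opening: 0.0175
grip_force: 59.6
t: 31.8
position: [0.4659, 0.1238, 0.0772]
tool_rot: [3.128, 0.001, 3.141]
contact_force: [-2.6, -0.5, 9.4]
opening: 0.0173
grip_force: 61.0
t: 32.4
position: [0.4657, 0.122, 0.196]
tool_rot: [3.128, 0.001, 3.141]
contact_force: [0.5, 0.0, -1.8]
opening: 0.0171
grip_force: 59.4
0.124 93 [0.0244 0.0255 0.0266]
0.078 91 [0.0246 0.0254 0.0263]
0.032 95 [0.0247 0.0255 0.0264]
-0.014 99 [0.0247 0.0257 0.0264]
go [  0.16 -48.01   1.86] turn -6.72 rows 9.6
```

```bash
python3 -m inch '[[[0,-5,0],0],[[0,-10,0],-6.7],[[0,-15,0],-6.7],[[0,-20,0],-6.7],[[0,-25,0],-6.7],[[0,-30,0],-6.7],[[0,-35,0],-6.7],[[0,-40,0],-6.7],[[0,-44,0],-6.7],[[0.2,-48,0],-6.7],[[0.2,-48,0],-6.7],[[0.2,-48,0],-6.7]]'
python3 -m inch '[[[0,0,1],0],[[0,0,2],0],[[0,0,2],0],[[0,0,2],0]]'
python3 - <<'E'
from h import *
go(.4633,-.3575,.11,-np.pi+.12)
E
```

```text
t: 33.65
position: [0.4629, -0.3582, 0.1875]
tool_rot: [3.125, 0.0, -3.027]
contact_force: [-0.3, 0.6, -0.9]
opening: 0.0174
grip_force: 59.5
t: 34.05
position: [0.4638, -0.3567, 0.1695]
tool_rot: [3.127, 0.002, -3.024]
contact_force: [-0.4, -0.0, -0.2]
opening: 0.0171
grip_force: 59.5
go [ 0.07 -0.16  5.95] turn -0.13 rows 1.2
```

```bash
python3 -m inch '[[[0,-0.1,2],-0.2],[[0,-0.1,4],-0.2],[[0,-0.1,5.9],-0.2],[[0,-0.1,5.9],-0.2],[[0,-0.1,5.9],-0.2],[[0,-0.1,5.9],-0.2]]'
python3 - <<'E'
from h import *
go(.4633,-.3575,.103,-np.pi+.12)
E
```

```text
t: 34.65
position: [0.4644, -0.3582, 0.1121]
tool_rot: [3.129, 0.004, -3.021]
contact_force: [0.1, 0.6, -0.9]
opening: 0.0175
grip_force: 59.5
go [0.11 0.07 0.91] turn 0.02 rows 0.2
```

```bash
python3 -m inch '[[[0.1,0.1,0.5],0],[[0.1,0.1,0.8],0],[[0.1,0.1,0.8],0],[[0.1,0.1,0.8],0]]'
python3 -m inch '[[[0,0,0.3],0],[[0,0,0.6],0],[[0,0,0.9],0],[[0,0,0.9],0]]'
```

```text
t: 35.05
position: [0.4628, -0.3568, 0.1028]
tool_rot: [3.128, 0.002, -3.022]
contact_force: [-0.5, 0.0, -2.2]
opening: 0.0174
grip_force: 59.5
t: 35.45
position: [0.463, -0.357, 0.0934]
tool_rot: [3.128, 0.003, -3.021]
contact_force: [2.6, -1.9, -4.0]
opening: 0.0175
grip_force: 59.1
```

```bash
python3 -m inch '[[[0,0,0.5],0],[[0,0,1],0],[[0,0,1.5],0],[[0,0,1.5],0]]'
python3 -m inch '[[[0,0,0.4],0],[[0,0,0.8],0],[[0,0,1.1],0],[[0,0,1.2],0],[[0,0,1.2],0]]'
```

```text
t: 35.85
position: [0.4629, -0.3568, 0.078]
tool_rot: [3.128, 0.002, -3.022]
contact_force: [2.7, -4.0, -4.9]
opening: 0.0173
grip_force: 59.0
t: 36.35
position: [0.463, -0.3568, 0.0666]
tool_rot: [3.129, 0.003, -3.022]
contact_force: [3.6, -5.2, -1.4]
opening: 0.0173
grip_force: 59.6
```

```bash
python3 -m inch '[[[0,0,0],0],[[0,0,0],0],[[0,0,0],0],[[0,0,0],0],[[0,0,-3],0],[[0,0,-8],0],[[0,0,-12],0],[[0,0,-12],0],[[0,0,-12],0]]' 0
python3 - <<'E'
from h import *
im,d=robot.get_image('wrist');save('w8.png',im);c=cam('wrist');P=cloud('wrist',d,c)
for t,lo,hi in (('pusher',.1,.116),('key',.09,.104)):
    for r in robot.silhouettes('wrist',t)[:2]:
        q=P[r['region']];s=q[(q[:,2]>lo)&(q[:,2]<hi)]
        if len(s)>9: print(t,round(r['confidence'],2),len(s),cv2.minAreaRect((s[:,:2]*1000).astype(np.float32)),np.percentile(q[:,2],95))
go(.4565,-.3005,.17,-np.pi+.365)
E
```

```text
t: 37.25
position: [0.4629, -0.3581, 0.1875]
tool_rot: [3.129, 0.003, -3.021]
contact_force: [-0.5, -0.3, -0.2]
opening: 0.0428
grip_force: 0.0
pusher 0.92 485 ((461.03253173828125, -355.9999694824219), (18.871360778808594, 17.864013671875), 6.462111949920654) nan
key 0.75 464 ((454.76611328125, -300.5230712890625), (32.3590202331543, 10.25324821472168), 20.9957275390625) nan
go [-0.11  5.7   1.63] turn -14.03 rows 1.6
```

```bash
python3 -m inch '[[[-0.1,3,0],-7],[[-0.1,5.7,0],-14],[[-0.1,5.7,0],-14],[[-0.1,5.7,1.6],-14],[[-0.1,5.7,1.6],-14],[[-0.1,5.7,1.6],-14]]' 0
python3 - <<'E'
from h import *
go(.4566,-.301,.066,-np.pi+.366)
E
```

```text
t: 38.0
position: [0.4567, -0.3012, 0.1709]
tool_rot: [3.127, 0.005, -2.778]
contact_force: [-0.4, -0.2, 0.6]
opening: 0.0426
grip_force: 0.0
go [ 0.05 -0.13 10.49] turn -0.15 rows 2.1
```

```bash
python3 -m inch '[[[0,-0.1,4],-0.1],[[0,-0.1,8],-0.1],[[0,-0.1,10.5],-0.1],[[0,-0.1,10.5],-0.1],[[0,-0.1,10.5],-0.1],[[0,-0.1,10.5],-0.1]]' 0
python3 -m inch '[[[0,0,0],0],[[0,0,0],0],[[0,0,0],0],[[0,0,0],0],[[0,0,0],0],[[0,0,0],0]]' 1 60
python3 -m inch '[[[0,0,-2],0],[[0,0,-5],0],[[0,0,-9],0],[[0,0,-12],0],[[0,0,-12],0],[[0,0,-12],0]]'
python3 - <<'E'
from h import *
o=robot.get_obs();print(o['tool_rot'])
go(.4654,-.06,.19,-np.pi)
E
```

```text
t: 38.6
position: [0.4579, -0.3013, 0.0678]
tool_rot: [3.13, 0.006, -2.776]
contact_force: [-0.7, -0.5, -0.2]
opening: 0.0425
grip_force: 0.0
t: 39.2
position: [0.4576, -0.3008, 0.0673]
tool_rot: [3.13, 0.006, -2.775]
contact_force: [-1.3, -0.4, 6.2]
opening: 0.0094
grip_force: 60.1
t: 39.8
position: [0.4573, -0.3022, 0.1867]
tool_rot: [3.13, 0.006, -2.775]
contact_force: [-0.2, -0.3, -1.3]
opening: 0.0093
grip_force: 59.4
[ 3.1295  0.006  -2.7754]
go [-9.43 22.33 -0.01] turn 20.98 rows 4.8
```

```bash
python3 -m inch '[[[-2,5,0],8],[[-4,10,0],16],[[-6,15,0],21],[[-8,19,0],21],[[-9.4,22.3,0],21],[[-9.4,22.3,0],21],[[-9.4,22.3,0],21],[[-9.4,22.3,0],21]]'
python3 - <<'E'
from h import *
go(.4654,-.06,.13,-np.pi)
im,d=robot.get_image('wrist');save('w9.png',im);c=cam('wrist')
u,v=proj('wrist',[.4654,-.06,.0605],c);u,v=int(round(u)),int(round(v));print(u,v)
a=im[v-30:v+30,u-30:u+30];save('w9c.png',cv2.resize(a,(600,600),interpolation=cv2.INTER_CUBIC))
for r in robot.spot_point('wrist','lock_mouth')[:2]: print(r,atz('wrist',r['xy'],.0605,c))
E
```

```text
t: 40.6
position: [0.4649, -0.0609, 0.1891]
tool_rot: [3.127, -0.001, 3.141]
contact_force: [-0.1, 0.4, -1.5]
opening: 0.0093
grip_force: 59.4
go [-0.05  0.    5.91] turn -0.03 rows 1.2
274 200
{'xy': [271.4, 199.9], 'confidence': 0.81} [ 0.4651 -0.0621  0.0605]
```

View pics/w9c.png

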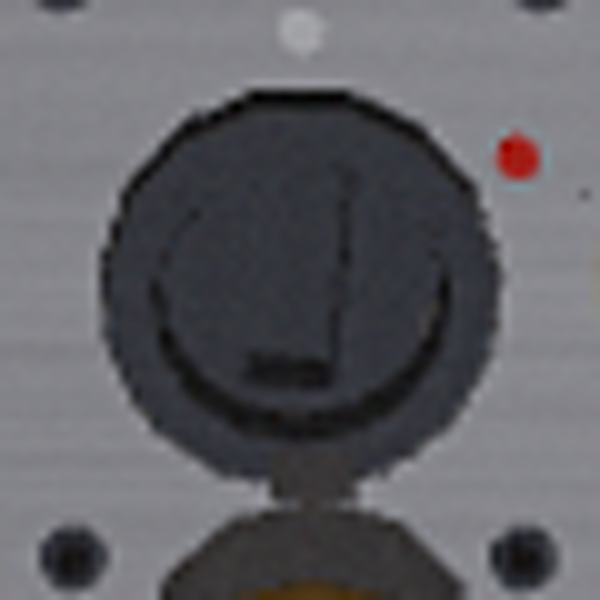

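```bash
python3 -m inch '[[[0,0.1,3],3],[[0,0.1,6],3],[[0,0.1,6.5],3],[[0,0.1,6.5],3],[[0,0.1,6.5],3],[[0,0.1,6.5],3]]'
python3 - <<'E'
from h import *
go(.465,-.06,.123,3.0866)
im,d=robot.get_image('wrist');save('w10.png',im[150:330,180:380])
E
```

```text
t: 41.3
position: [0.466, -0.0589, 0.1262]
tool_rot: [3.128, 0.002, 3.089]
contact_force: [-0.2, 0.0, -0.2]
opening: 0.0093
grip_force: 59.3
go [ 0.09 -0.12  0.32] turn 0.12 rows 0.1
```

```bash
python3 -m inch '[[[0.1,-0.2,0.5],0],[[0.1,-0.2,1],0],[[0.1,-0.2,1.5],0],[[0.1,-0.2,2],0],[[0.1,-0.2,2],0],[[0.1,-0.2,2],0]]'
python3 -m inch '[[[0,0,0.2],0],[[0,0,0.4],0],[[0,0,0.4],0]]'
```

```text
t: 41.95
position: [0.4641, -0.0601, 0.1048]
tool_rot: [3.127, -0.0, 3.089]
contact_force: [-0.3, 0.2, -1.9]
opening: 0.0091
grip_force: 59.3
t: 42.25
position: [0.4642, -0.0601, 0.1008]
tool_rot: [3.128, 0.0, 3.089]
contact_force: [0.8, 0.2, -1.7]
opening: 0.0097
grip_force: 59.3
```

Tip is inside the collar, near the spindle top. Continue gently.

```bash
python3 -m inch '[[[0,0,0.1],0],[[0,0,0.2],0],[[0,0,0.2],0]]'
python3 -m inch '[[[0,0,0.1],0],[[0,0,0.2],0],[[0,0,0.2],0]]'
```

```text
t: 42.55
position: [0.4642, -0.0601, 0.0989]
tool_rot: [3.128, 0.0, 3.089]
contact_force: [1.2, -0.2, -1.2]
opening: 0.009
grip_force: 59.3
t: 42.85
position: [0.4642, -0.06, 0.0969]
tool_rot: [3.128, 0.0, 3.089]
contact_force: [1.9, 0.1, -1.3]
opening: 0.0094
grip_force: 59.3
```

```bash
python3 -m inch '[[[0,0,0.1],0],[[0,0,0.2],0],[[0,0,0.3],0],[[0,0,0.3],0]]'
python3 -m inch '[[[0,0,0.1],0],[[0,0,0.2],0],[[0,0,0.3],0],[[0,0,0.3],0]]'
```

```text
t: 43.25
position: [0.4642, -0.06, 0.0939]
tool_rot: [3.128, 0.0, 3.089]
contact_force: [1.6, -0.4, -1.0]
opening: 0.0091
grip_force: 59.4
t: 43.65
position: [0.4642, -0.0599, 0.0909]
tool_rot: [3.128, 0.0, 3.089]
contact_force: [2.0, -0.0, -0.5]
opening: 0.0089
grip_force: 59.4
```

```bash
python3 -m inch '[[[0,0,0.1],5],[[0,0,0.1],10],[[0,0,0.1],15],[[0,0,0.1],20],[[0,0,0.1],25],[[0,0,0.1],30],[[0,0,0.1],30]]'
python3 -c "
from h import *
o=robot.get_obs();print(o['wrist_torque'])"
python3 -m inch '[[[0,0,0],5],[[0,0,0],10],[[0,0,0],15],[[0,0,0],20],[[0,0,0],25],[[0,0,0],30],[[0,0,0],33],[[0,0,0],33]]'
python3 -c "
from h import *
o=robot.get_obs();print(o['wrist_torque'],-np.pi+o['tool_rot'][2])"
```

```text
t: 44.35
position: [0.4641, -0.0604, 0.0899]
tool_rot: [3.13, -0.007, 2.564]
contact_force: [1.4, -2.8, -1.6]
opening: 0.0096
grip_force: 59.2
[-0.8388 -0.5514  0.0418]
t: 45.15
position: [0.464, -0.0602, 0.0899]
tool_rot: [3.136, -0.012, 1.991]
contact_force: [1.4, -2.6, -2.2]
opening: 0.0093
grip_force: 59.2
[-0.9124 -0.4685  0.1091] -1.1506358063736002
```

```bash
python3 -m inch '[[[0,0,0],2],[[0,0,0],4],[[0,0,0],5],[[0,0,0],5],[[0,0,0],5]]'
python3 - <<'E'
from h import *
o=robot.get_obs();print(o['wrist_torque'],-np.pi+o['tool_rot'][2])
for n in('top','side'):
    im,d=robot.get_image(n)
    u,v=map(int,proj(n,[.466,.158,.03]));a=im[v-30:v+30,u-30:u+30];save('bolt_%s.png'%n,cv2.resize(a,(400,400),interpolation=cv2.INTER_CUBIC))
a=np.hstack([cv2.imread('pics/bolt_top.png'),cv2.imread('pics/bolt_side.png')]);cv2.imwrite('pics/bolt.png',a)
E
```

```text
t: 45.65
position: [0.464, -0.0601, 0.0899]
tool_rot: [3.137, -0.013, 1.904]
contact_force: [0.6, -3.9, -2.9]
opening: 0.009
grip_force: 59.1
[-1.1991 -0.3208  0.0808] -1.2377576745143637
```

View pics/bolt.png

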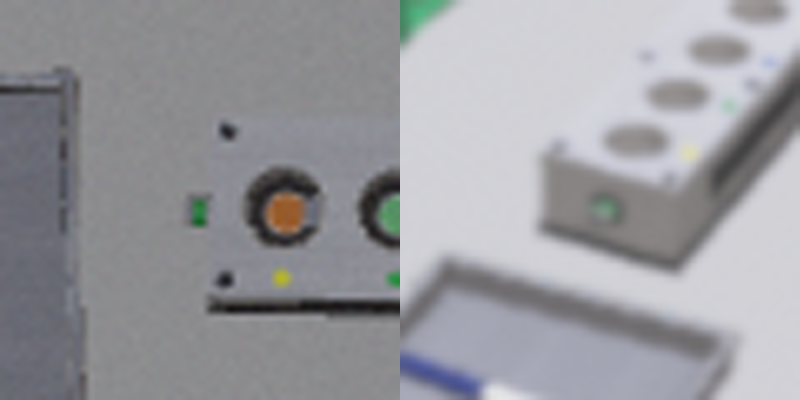

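```bash
python3 -m inch '[[[0,0,0],-5],[[0,0,0],-5],[[0,0,-1],-5],[[0,0,-2],-5],[[0,0,-5],-5],[[0,0,-9],-5],[[0,0,-10.5],-5],[[0,0,-10.5],-5]]'
python3 - <<'E'
from h import *
go(.4576,-.3013,.19,-2.775)
im,d=robot.get_image('top')
P=cloud('top',d);k=(P[...,1]>.156)&(P[...,1]<.18)&(abs(P[...,0]-.466)<.02)&(P[...,2]>.012)&(P[...,2]<.05);print('bolt',k.sum(),P[k])
E
```

```text
t: 46.55
position: [0.4647, -0.0611, 0.1974]
tool_rot: [3.132, -0.011, 1.989]
contact_force: [-0.4, -0.3, -1.8]
opening: 0.0087
grip_force: 59.5
go [-21.67 -10.4    0.41] turn -87.06 rows 10.1
bolt 12 [[0.4676 0.1647 0.029 ]
 [0.467  0.1615 0.0347]
 [0.4671 0.1588 0.0345]
 [0.4646 0.1644 0.0318]
 [0.4645 0.1617 0.0324]
 [0.4648 0.1591 0.0306]
 [0.4622 0.1646 0.029 ]
 [0.4616 0.1615 0.0338]
 [0.4621 0.159  0.0303]
 [0.4595 0.1646 0.0279]
 [0.4589 0.1615 0.0335]
 [0.4592 0.1589 0.0318]]
```

```bash
python3 -m inch '[[[-4,-2,0],-8],[[-8,-4,0],-16],[[-12,-6,0],-24],[[-16,-8,0],-32],[[-20,-9.6,0.4],-40],[[-21.7,-10.4,0.4],-48],[[-21.7,-10.4,0.4],-56],[[-21.7,-10.4,0.4],-64],[[-21.7,-10.4,0.4],-72],[[-21.7,-10.4,0.4],-80],[[-21.7,-10.4,0.4],-87],[[-21.7,-10.4,0.4],-87]]'
python3 -m inch '[[[0,0,1],0],[[0,0,3],0],[[0,0,6],0],[[0,0,6],0],[[0,0,6],0],[[0,0,6],0]]'
python3 - <<'E'
from h import *
go(.4574,-.3012,.115,-2.775)
im,d=robot.get_image('wrist');save('w11.png',im[150:350,150:400])
E
```

```text
t: 47.8
position: [0.4567, -0.3011, 0.1859]
tool_rot: [3.126, 0.005, -2.774]
contact_force: [-0.5, 0.5, -1.3]
opening: 0.0095
grip_force: 59.4
t: 48.4
position: [0.4577, -0.3013, 0.1286]
tool_rot: [3.13, 0.006, -2.776]
contact_force: [-0.5, 0.6, -0.7]
opening: 0.0088
grip_force: 59.2
go [0.03 0.   1.36] turn -0.08 rows 0.3
```

```bash
python3 -m inch '[[[0,0,1],0],[[0,0,2],0],[[0,0,2.4],0],[[0,0,2.6],0],[[0,0,2.6],0]]'
python3 -m inch '[[[0,0,0.3],0],[[0,0,0.6],0],[[0,0,0.9],0],[[0,0,0.9],0]]'
```

```text
t: 48.95
position: [0.4572, -0.3005, 0.1012]
tool_rot: [3.128, 0.005, -2.775]
contact_force: [-0.4, -0.6, -0.8]
opening: 0.0089
grip_force: 59.3
t: 49.35
position: [0.4571, -0.3003, 0.0921]
tool_rot: [3.128, 0.005, -2.775]
contact_force: [-0.4, -0.3, -1.5]
opening: 0.0089
grip_force: 59.3
```

Tip is in the hole, no resistance.

```bash
python3 -m inch '[[[0,0,0.5],0],[[0,0,1],0],[[0,0,1.5],0],[[0,0,2],0],[[0,0,2.3],0],[[0,0,2.3],0]]'
python3 -m inch '[[[0,0,0],0],[[0,0,0],0],[[0,0,0],0],[[0,0,0],0],[[0,0,-3],0],[[0,0,-8],0],[[0,0,-13],0],[[0,0,-15],0],[[0,0,-15],0],[[0,0,-15],0]]' 0
python3 - <<'E'
from h import *
im,d=robot.get_image('wrist');c=cam('wrist');P=cloud('wrist',d,c);a=im
for t,lo,hi in (('pusher',.1,.118),('key',.09,.106)):
    for r in robot.silhouettes('wrist',t)[:1]:
        q=P[r['region']];s=q[(q[:,2]>lo)&(q[:,2]<hi)];print(t,cv2.minAreaRect((s[:,:2]*1000).astype(np.float32)),np.percentile(s[:,2],[50,95]))
im2,_=robot.get_image('top')
save('end.png',np.hstack([cv2.resize(a[40:260,100:400],(400,293)),cv2.resize(im2[160:310,100:480],(400,293*150*400//(380*293)//1 or 293))[:293] if 0 else cv2.resize(im2[160:310,90:295],(400,293))]))
E
```

```text
t: 49.95
position: [0.4571, -0.3, 0.069]
tool_rot: [3.128, 0.005, -2.775]
contact_force: [-0.9, 0.9, -1.5]
opening: 0.0094
grip_force: 59.3
t: 50.95
position: [0.4572, -0.3022, 0.2194]
tool_rot: [3.129, 0.006, -2.775]
contact_force: [-0.4, 1.0, -0.6]
opening: 0.0429
grip_force: 0.0
pusher ((460.46246337890625, -356.307373046875), (17.166494369506836, 18.113510131835938), 6.038097858428955) [0.1071 0.11  ]
key ((455.4880676269531, -300.6415710449219), (32.556800842285156, 10.418021202087402), 19.416501998901367) [0.0978 0.0993]
```

View pics/end.png

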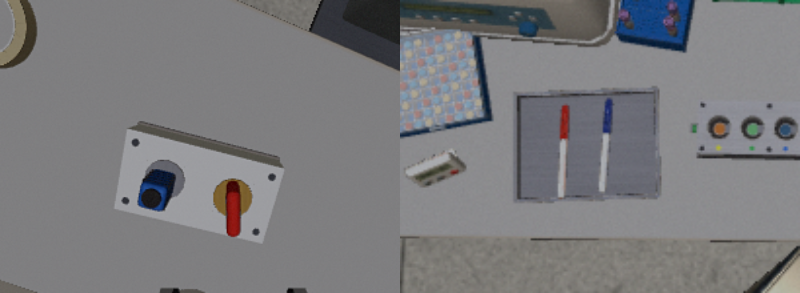

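The picture shows both tools standing in their own holes (pusher at 155,190, key at 233,205), both pens in the tray (565,150 and 606,145) and the bolt out at (694,128).

```bash
python3 -c "
from bench import robot
print(robot.close_job())"
```

```text
the job is handed in; nothing more can be done
None
```

The job is handed in, though no verdict came back: both pens are in the tray (no forceps were there), all four filters measured home, the bolt is out about 10 mm, and the key and pusher are back in their own holes.

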